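Sort spice jars, tin and markers into their colour trays

ROBOT

A 6-joint arm with a two-finger parallel gripper is mounted at the origin on a cart in front of the work surface, level with it; the furniture and walls round the work are solid. World frame = base frame: x ahead of the robot, y to its left, z up, the work surface at z = 0. Lengths are in m, angles in rad, forces in N, time in s.
With the tool pointing down it reaches from about 0.275 to 1 m from the base axis. Payload 8.4 kg.
Tool frame: the origin (TCP) lies on the centre line of the jaws, within the pads' length; the fingertips stand 17 mm ahead of it and the grasp point (between the pads) lies 2 mm behind it (bot.tcp_to_tips is the z of the fingertips in the tool frame, in m); z points along the fingers, y is the line along which they close (so a half turn about z gives the same grasp; the last joint's range is limited). The gripper opens to 85 mm and grips with 20 to 120 N. Pads are 22 mm wide; open, the fingers measure 114 mm over their backs; the gripper's body (76 mm by 85 mm) begins 54 mm behind the grasp point. The pads swing forward as they close: fully open they stand 13 mm farther back than shut.
Start: joints at [1.135, 0.353, 1.633, -0, 1.155, -0.002], TCP at [0.263, 0.567, 0.248] pointing down, gripper open.
Joint ranges: [-2.63, 2.63], [-0.92, 2.1], [0.06, 2.66], [-1.3, 4.44], [0, 2.69], [-3.02, 3.02]. Speed limits (rad/s): [2.22, 2.22, 2.79, 3.14, 3.14, 3.14].

INTERFACE

Orientations are given as a unit quaternion [x, y, z, w].
In Python, from workcell import bot, hand, kinematics, get_obs, vision, hand_in gives the robot as it stands. The module is installed in compiled form; this text tells all that it offers. Calls block until the motion is done:
- bot.reach(position, orientation): joint-space move of the TCP to a pose.
- bot.servo_line(position, ori=None, velocity=0.15): straight line of the TCP; ori=None keeps the orientation; velocity is the mean speed in m/s.
- bot.goto_joints(angles): joint-space move.
- hand.move_gripper(opening, strength=None): finger opening in m; strength is the grip in N (None keeps the last); returns when the fingers have stopped.
- bot.dwell(seconds).
- kinematics.solve_ik(position, orientation): joint angles nearest the present ones, or None.
- get_obs(): the state.
- vision.read_camera(name): name is "scene" or "top" or "wrist"; returns a dict with "frame" (420x560x3 uint8, red, green, blue), "intrinsics" (3x3 intrinsics, pixels), "view" (4x4, takes a point from world to camera coordinates). Camera axes: x right, y down, z forward; pixel columns grow to the right and rows downward; lengths in m; the calibration is good to about 2 mm. A picture is of the moment at which its call begins. There is no depth.
A pose or a line that the arm cannot do raises bot.IKError and nothing moves.
- hand_in(): hands the job in; it is judged then, once.
The state is a dict: "time_s": time; "joint_pos": joint angles; "joint_vel": joint speeds; "joint_efforts": joint torques, N m; "position": TCP position; "orientation": TCP orientation; "wrist_force": force on the tool from outside, world axes, zero at the start; "ft_torque": the same for the moment, N m; "gripper_width": finger opening in m; "grip_force": force on a finger pad.
Only numpy, scipy, OpenCV 4.12 (cv2) and the standard library are available. Lean on these libraries where they do the work, as an engineer would, in place of code of your own. Each camera call takes 0.05 s, during which the arm holds its last target. There are 200 camera calls.

TASK

Tidy the prep table: put the things lying along its front into the trays where they belong. Both red-capped spice jars go standing upright in the red tray, the green tin standing upright in the green tray, and both markers (the teal one and the white one with the black cap) lying flat on the bottom of the blue tray, not one on top of the other. Leave the white ramekin and the small steel cup that stand between the trays where they are.

Things in the scene. Friction and masses are not known exactly. Their poses are not given: they have to be found in the camera images.
- spice_a: one of two like spice jars: clear cylindrical jar with a red cap and a printed label, standing, 45 mm across the cap (z 85 to 106), 42 mm across the body, 106 mm tall, about 0.11 kg. Origin: centre of its underside; z up. Belongs in the red tray
- spice_b: the other spice jar, same look and sizes as the first (45 mm across, 106 mm tall, red cap). Origin: centre of its underside; z up. Belongs in the red tray
- tin_small: small upright food tin with a mostly green label and a gold-coloured top, 57 mm across, 72 mm tall (the wider navy-blue tin at the back is another and stays). Origin: centre of its underside; z up. Belongs in the green tray
- marker_teal: teal (bright blue-green) felt marker lying on the table, 137 mm long along its own y, 13 mm wide and 14 mm high; it does not roll. Origin: on its underside at mid-length; z up as it lies. Grasp across the barrel. Belongs in the blue tray
- marker_black: felt marker with a white barrel and black cap, lying on the table, 137 mm long along its own y, 13 mm wide and 14 mm high; it does not roll. Origin: on its underside at mid-length; z up as it lies. Grasp across the barrel. Belongs in the blue tray
- red_tray: shallow open red plastic tray, fixed to the table. 120 mm along its own x, 180 mm along its own y (plus two thin grip lugs, 9 mm out at the middle of the short ends), 22 mm high outside; floor 4 mm thick, walls 4 mm thick, so 112 x 172 mm inside, no dividers. Origin: centre of its underside, on the table; z up. For the two spice jars
- green_tray: shallow open green plastic tray, fixed to the table. 120 mm along its own x, 180 mm along its own y (plus two thin grip lugs, 9 mm out at the middle of the short ends), 22 mm high outside; floor 4 mm thick, walls 4 mm thick, so 112 x 172 mm inside, no dividers. Origin: centre of its underside, on the table; z up. For the green tin
- blue_tray: shallow open blue plastic tray, fixed to the table. 120 mm along its own x, 180 mm along its own y (plus two thin grip lugs, 9 mm out at the middle of the short ends), 22 mm high outside; floor 4 mm thick, walls 4 mm thick, so 112 x 172 mm inside, no dividers. Origin: centre of its underside, on the table; z up. For the two markers
- ramekin: loose empty white ramekin, 65 mm across, 40 mm high, standing between two trays: to be left alone. Origin: centre of its underside
- steel_cup: loose empty small steel cup, 67 mm across, 48 mm high, standing between two trays: to be left alone. Origin: centre of its underside

How it is judged:
At the end, for the whole second after the job is handed in: Jars on the red tray's floor, tin on the green's, upright to 0.15 rad, within 50 mm (x), 75 mm (y) of tray centre, at most 12 mm up; markers flat to 0.1 rad on the blue tray's floor, within 57, 40 mm, at most 14 mm up (not stacked). All at rest; ramekin and cup moved under 30 mm (x of spice_a in the frame of red_tray between -0.05 and 0.05 m and y of spice_a in the frame of red_tray between -0.075 and 0.075 m and z of spice_a in the frame of red_tray between -0.005 and 0.012 m and linear speed of each of spice_a, spice_b, tin_small, marker_teal, marker_black below 0.02 m/s and angular speed of each of spice_a, spice_b, tin_small, marker_teal, marker_black below 0.3 rad/s and angle between each of spice_a, spice_b, tin_small's own z axis and vertical below 0.15 rad and x of spice_b in the frame of red_tray between -0.05 and 0.05 m and y of spice_b in the frame of red_tray between -0.075 and 0.075 m and z of spice_b in the frame of red_tray between -0.005 and 0.012 m and x of tin_small in the frame of green_tray between -0.05 and 0.05 m and y of tin_small in the frame of green_tray between -0.075 and 0.075 m and z of tin_small in the frame of green_tray between -0.005 and 0.012 m and x of marker_teal in the frame of blue_tray between -0.057 and 0.057 m and y of marker_teal in the frame of blue_tray between -0.04 and 0.04 m and z of marker_teal in the frame of blue_tray between -0.005 and 0.014 m and angle between marker_teal's own y axis and vertical between 1.47 and 1.67 rad and x of marker_black in the frame of blue_tray between -0.057 and 0.057 m and y of marker_black in the frame of blue_tray between -0.04 and 0.04 m and z of marker_black in the frame of blue_tray between -0.005 and 0.014 m and angle between marker_black's own y axis and vertical between 1.47 and 1.67 rad and distance of each of ramekin, steel_cup from where it was at the start of the episode below 0.03 m); the robot touches nothing.
It fails at once if the white ramekin is pushed away by more than 30 mm or tipped over (distance of ramekin from where it was at the start of the episode above 0.03 m or angle between ramekin's own z axis and vertical above 0.5 rad).
It fails at once if the small steel cup is pushed away by more than 30 mm or tipped over (distance of steel_cup from where it was at the start of the episode above 0.03 m or angle between steel_cup's own z axis and vertical above 0.5 rad).
It also fails if it takes over 120 s, if anything falls off the work surface, if the arm or the gripper's body presses on something with over 40 N, if the wrist force passes 120 N, or if a joint passes its speed limit or range.

## Working session

There is one attempt and no reset: what is moved stays moved. The work goes in short steps, each a Python script; the robot and the scene stay as the last script left them, time stands still between calls to the robot, and variables do not carry over. Pictures are saved under pics/ and viewed, at most 14 in all, crops included, and the job is handed in when it is done.

```bash
mkdir -p pics; ls; python3 - <<'E'
from workcell import bot, vision, get_obs
import cv2,numpy as np
np.set_printoptions(suppress=True,precision=4)
for n in ("top","scene"):
    c=vision.read_camera(n); cv2.imwrite(f"pics/{n}0.png",cv2.resize(c["frame"][:,:,::-1],(800,600),interpolation=cv2.INTER_CUBIC))
    print(n,c["intrinsics"],c["view"])
o=get_obs();print(o["time_s"],o["orientation"],o["gripper_width"])
E
```

```text
pics
top [[410.2892   0.     274.8606]
 [  0.     410.2892 212.5002]
 [  0.       0.       1.    ]] [[ 0.0052 -1.      0.0043  0.0076]
 [-0.976  -0.006  -0.2179  0.4786]
 [ 0.2179 -0.003  -0.976   0.871 ]
 [ 0.      0.      0.      1.    ]]
scene [[503.017    0.     279.172 ]
 [  0.     503.017  201.7715]
 [  0.       0.       1.    ]] [[-0.8537 -0.5207 -0.0104  0.4102]
 [-0.222   0.3819 -0.8971  0.1605]
 [ 0.4711 -0.7635 -0.4416  1.2137]
 [ 0.      0.      0.      1.    ]]
0.1 [ 0.2152  0.9766 -0.0006 -0.0001] 0.08545833194828505
```

View pics/top0.png

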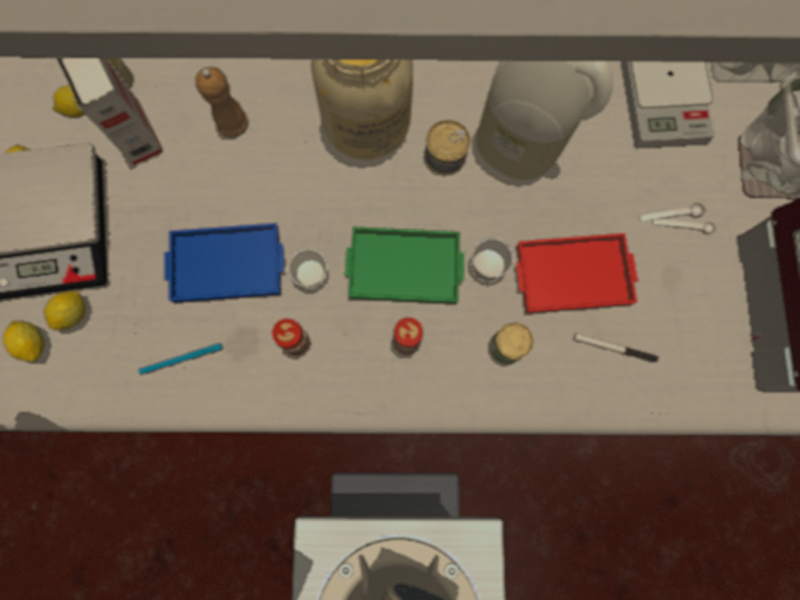

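View pics/scene0.png

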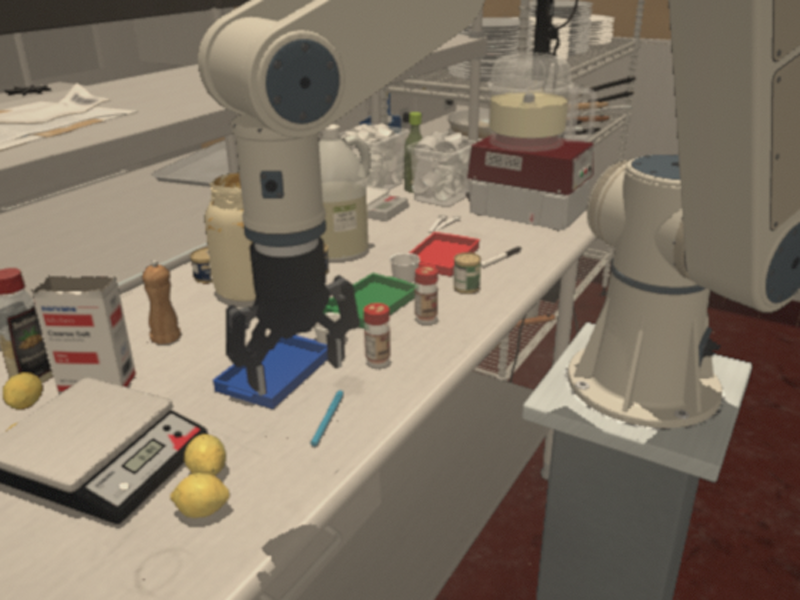

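Both pictures show the whole layout. In the top view (800x600 scale) the blue tray is at about (225,263), green at (404,265) and red at (576,273). The jar caps are at (288,333) and (408,332), the tin top at (514,342), the teal marker at (181,358) and the black one at (616,347). The cup and ramekin stand between the trays at (310,270) and (490,262).

```bash
cat > h.py <<'E'
import numpy as np, cv2
from workcell import bot, hand, kinematics, get_obs, vision
np.set_printoptions(suppress=True,precision=4)
def plane(c,px,z):
    K,V=c["intrinsics"],c["view"]; R,t=V[:3,:3],V[:3,3]; C=-R.T@t
    px=np.atleast_2d(px).astype(float)
    d=(R.T@np.linalg.inv(K)@np.c_[px,np.ones(len(px))].T).T
    return (C+d*((z-C[2])/d[:,2])[:,None])[:,:2]
def seg(c,lo,hi,box=None,amin=40):
    h=cv2.cvtColor(c["frame"],cv2.COLOR_RGB2HSV); m=cv2.inRange(h,np.array(lo),np.array(hi))
    if box: k=np.zeros_like(m); x0,y0,x1,y1=[int(v*.7) for v in box]; k[y0:y1,x0:x1]=1; m*=k
    m=cv2.morphologyEx(m,cv2.MORPH_CLOSE,np.ones((3,3)))
    cs=cv2.findContours(m,cv2.RETR_EXTERNAL,cv2.CHAIN_APPROX_NONE)[0]
    return sorted([q[:,0] for q in cs if cv2.contourArea(q)>amin],key=lambda q:-cv2.contourArea(q))
def rect(c,q,z):
    p=plane(c,q,z)*1000; r=cv2.minAreaRect(p.astype(np.float32))
    (cx,cy),(w,h),_=r; b=cv2.boxPoints(r); e=max([b[1]-b[0],b[2]-b[1]],key=np.linalg.norm)
    if e[1]<0:e=-e
    return np.array([cx,cy])/1000, np.array([max(w,h),min(w,h)])/1000, np.arctan2(-e[0],e[1])  # yaw of long axis from +y
E
python3 - <<'E'
from h import *
c=vision.read_camera("top"); np.save("top0.npy",c["frame"])
R,t=c["view"][:3,:3],c["view"][:3,3];print("cam",-R.T@t)
F=c["frame"]; h=cv2.cvtColor(F,cv2.COLOR_RGB2HSV)
for n,p in dict(blue=(225,263),green=(404,265),red=(576,273),teal=(181,358),white=(600,343),blk=(645,355),cap=(405,325),tin=(514,340),tinbk=(514,355),table=(450,380),cupL=(310,272),cupR=(490,264)).items(): print(n,h[int(p[1]*.7),int(p[0]*.7)],end=' ')
print()
for n,lo,hi,box,z in [("blue",(105,130,40),(125,255,255),(150,200,295,320),.022),("green",(50,100,40),(85,255,255),(330,200,475,320),.022),("red",(0,170,60),(6,255,255),(505,220,645,325),.022),
 ("teal",(88,120,40),(104,255,255),(120,330,240,390),.007),("capA",(0,170,60),(6,255,255),(260,310,315,365),.106),("capB",(0,170,60),(6,255,255),(385,310,430,365),.106),("tin",(14,80,110),(28,255,255),(480,315,545,372),.072),("blackcap",(0,0,0),(180,255,75),(605,330,670,370),.007)]:
    for q in seg(c,lo,hi,box)[:1]: print(n,*rect(c,q,z))
for n,p,z in [("cupL",(309,266),.04),("cupR",(491,260),.04),("wtip",(575,337),.007),("btip",(657,358),.007),("t1",(141,371),.007),("t2",(221,347),.007)]: print(n,plane(c,np.array(p)*.7,z))
V=cv2.resize(F[140:310],None,fx=1.4,fy=1.4); cr=cv2.resize(F[205:275,80:480,::-1],None,fx=2,fy=2,interpolation=cv2.INTER_CUBIC)
cr2=cv2.resize(F[150:275,180:380,::-1],None,fx=4,fy=4,interpolation=cv2.INTER_CUBIC); cv2.imwrite("pics/crop1.png",cr2)
E
```

```text
cam [0.2773 0.0131 0.9544]
blue [108 184 125] green [ 63 133 121] red [  2 203 178] teal [ 94 205 128] white [ 20  51 179] blk [15 61 50] cap [  3 197 158] tin [ 20 127 183] tinbk [ 20 128 171] table [ 19  56 159] cupL [ 33  39 185] cupR [ 35  34 186] 
blue [0.5545 0.2898] [0.1915 0.1207] 0.08762878
green [ 0.5525 -0.0086] [0.1931 0.1206] -0.041876353
red [ 0.5411 -0.2924] [0.1938 0.1198] 0.09057132
teal [0.3955 0.3538] [0.1328 0.009 ] 0.33679137
capA [0.4209 0.1659] [0.0407 0.0398] -1.5311801
capB [ 0.425  -0.0121] [0.0383 0.0357] -1.5667217
tin [ 0.4188 -0.1751] [0.057  0.0545] 0.76875925
blackcap [ 0.4059 -0.394 ] [0.0492 0.01  ] -0.26168364
cupL [[0.543  0.1462]]
cupR [[ 0.555  -0.1493]]
wtip [[ 0.4346 -0.2887]]
btip [[ 0.4008 -0.42  ]]
t1 [[0.375  0.4152]]
t2 [[0.4147 0.2891]]
```

View pics/crop1.png

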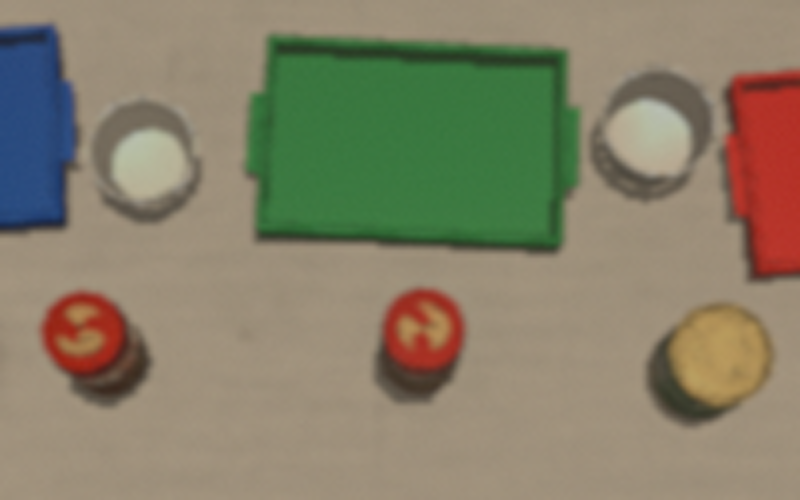

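Crop: cap A is centred at (84,332), cap B at (424,330) and the tin top at (719,356). The tray rims match the segmentation. Everything can be grasped from above with the jaws closing roughly along world x. I'll start with jar B and the tin.

```bash
cat >> h.py <<'E'
TR=dict(blue=((.5545,.2898),.088),green=((.5525,-.0086),-.042),red=((.5411,-.2924),.091))
def slot(tray,x,y):
    (cx,cy),a=TR[tray]; return np.array([cx+x*np.cos(a)-y*np.sin(a), cy+x*np.sin(a)+y*np.cos(a)]), a
def quat(p,th):   # tool down, jaws closing along world angle th (or th+pi), least wrist turn
    best=None
    for k in (-1,0,1):
        f=(th+k*np.pi+np.pi/2)/2; q=np.array([np.cos(f),np.sin(f),0,0]); j=kinematics.solve_ik(p,q)
        if j is not None and (best is None or abs(j[5])<best[0]): best=(abs(j[5]),q)
    return best[1]
def st(s):
    o=get_obs(); print(s,"t%.1f"%o["time_s"],"p",np.array(o["position"]),"w%.4f"%o["gripper_width"],"gf%.1f"%o["grip_force"],"F",np.array(o["wrist_force"]))
def move(src,th0,dst,th1,zg,zp,hi,wo,wr,grip):
    """pick at src (TCP height zg, opening wo), place at dst (TCP height zp, release opening wr)"""
    hand.move_gripper(wo,grip)
    P=np.r_[src,hi]; q=quat(P,th0); bot.reach(P,q); bot.servo_line(np.r_[src,zg+.03],velocity=.2); bot.servo_line(np.r_[src,zg],velocity=.06); st("down")
    hand.move_gripper(0.0,grip); st("grip")
    bot.servo_line(np.r_[src,hi],velocity=.15); st("lift")
    D=np.r_[dst,hi]; bot.servo_line(D,quat(D,th1),velocity=.25)
    bot.servo_line(np.r_[dst,zp+.02],velocity=.15); bot.servo_line(np.r_[dst,zp],velocity=.04); st("placed")
    hand.move_gripper(wr); bot.servo_line(np.r_[dst,hi],velocity=.2); st("up")
E
python3 - <<'E'
from h import *
c=vision.read_camera("top"); print(bot.tcp_to_tips)
A,B=plane(c,[(201,233),(286,232.5)],.106); T=plane(c,[(359.75,239)],.072)[0]; print(A,B,T)
d,a=slot("red",0,-.04)
move(B,0,d,a,.092,.092+.005,.23,.085,.07,35)
E
```

```text
0.017
[0.4218 0.1649] [ 0.4239 -0.0131] [ 0.4164 -0.1745]
down t3.9 p [ 0.4237 -0.0131  0.0918] w0.0849 gf0.0 F [-0.4431 -0.4042  0.0966]
grip t4.4 p [ 0.4242 -0.0131  0.0924] w0.0439 gf35.0 F [-0.4409 -0.7315  5.7345]
lift t5.4 p [ 0.4233 -0.0131  0.2292] w0.0435 gf35.7 F [-0.0978  0.6083 -0.4798]
placed t8.5 p [ 0.5446 -0.3321  0.0966] w0.0435 gf35.7 F [ 0.2449  0.1235 -0.5104]
up t9.7 p [ 0.5441 -0.3318  0.2289] w0.0699 gf0.0 F [ 0.0543  0.0751 -0.2274]
```

```bash
python3 - <<'E'
from h import *
d,a=slot("red",0,.04)
move([.4218,.1649],0,d,a,.092,.092+.004,.25,.085,.07,35)
d,a=slot("green",0,0)
move([.4164,-.1745],0,d,a,.052,.052+.004,.2,.085,.08,40)
c=vision.read_camera("top"); cv2.imwrite("pics/top1.png",cv2.resize(c["frame"][:,:,::-1],(800,600),interpolation=cv2.INTER_CUBIC))
E
```

```text
down t13.3 p [0.4217 0.1649 0.0918] w0.0847 gf0.0 F [-0.7591  0.0846  0.1955]
grip t13.8 p [0.422  0.165  0.0924] w0.0436 gf35.0 F [-0.0809  1.0422  5.7606]
lift t15.0 p [0.4212 0.1647 0.2491] w0.0437 gf35.7 F [ 0.3073  0.2458 -1.4157]
placed t18.5 p [ 0.5379 -0.2526  0.0962] w0.0438 gf36.2 F [0.3706 1.1257 4.6183]
up t19.8 p [ 0.5368 -0.2522  0.2489] w0.0701 gf0.0 F [-0.1946  0.2532  0.3149]
down t22.2 p [ 0.4163 -0.1744  0.0518] w0.0851 gf0.0 F [-0.2778  0.3296  0.2343]
grip t22.6 p [ 0.4168 -0.1747  0.0525] w0.0566 gf41.8 F [-1.3258  0.7352  5.9152]
lift t23.7 p [ 0.4158 -0.1742  0.1992] w0.0565 gf42.8 F [-0.3498 -0.1487 -2.9395]
placed t26.3 p [ 0.5523 -0.0086  0.0562] w0.0561 gf44.1 F [-2.9229  1.2678  7.7234]
up t27.5 p [ 0.5518 -0.0086  0.1991] w0.0801 gf0.0 F [-0.2343 -0.1238 -0.6254]
```

View pics/top1.png

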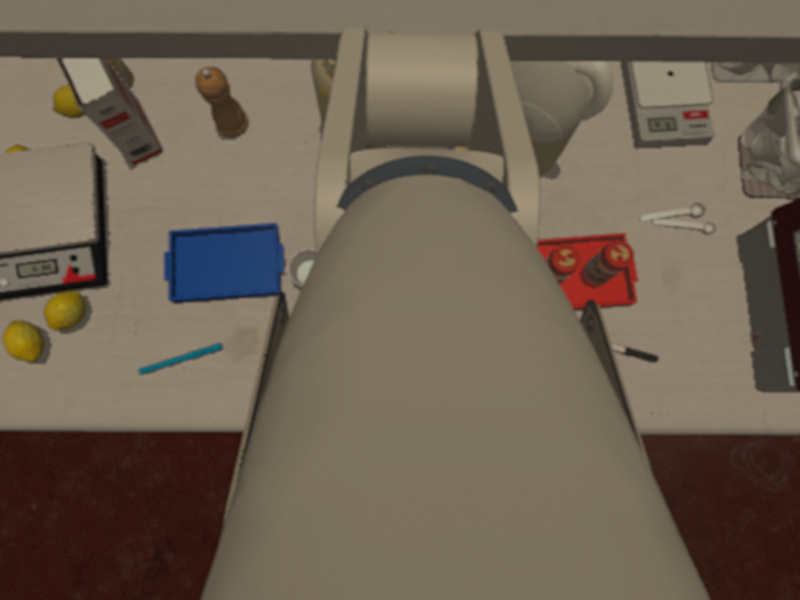

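The red tray holds both jars, with caps at (617,252) and (565,262). The right one shows a lot of body, so I'll compare it with the projection of an upright jar. I'll also do the markers, keeping the first one's contact forces visible.

```bash
python3 - <<'E'
from h import *
# teal marker
c=vision.read_camera("top")
q=seg(c,(88,120,40),(104,255,255),(120,330,240,390))[0]
v=cv2.fitLine(plane(c,q,.007).astype(np.float32),cv2.DIST_L2,0,.01,.01).ravel(); v=v[:2]*np.sign(v[1]); yaw=np.arctan2(-v[0],v[1]); m=rect(c,q,.007)[0]; print(m,yaw)
hand.move_gripper(.03); P=np.r_[m,.2]; bot.reach(P,quat(P,yaw))
c=vision.read_camera("top"); w=vision.read_camera("wrist")
def proj(c,p): x=c["intrinsics"]@(c["view"][:3,:3]@np.array(p)+c["view"][:3,3]); return x[:2]/x[2]
for y in (-.04,.04):
    s,_=slot("red",0,y); print("expect base/top (800 scale)",proj(c,[*s,.004])/.7,proj(c,[*s,.11])/.7)
cr=cv2.resize(c["frame"][150:260,330:470,::-1],(560,440),interpolation=cv2.INTER_CUBIC)
wr=cv2.resize(w["frame"][:,:,::-1],(560,420))
cv2.imwrite("pics/red2.png",cr); cv2.imwrite("pics/wrist2.png",wr); print("marker in wrist px",proj(w,[*m,.007]),[proj(w,[*(m+k*.0685*v),.007]) for k in (-1,1)])
E
```

```text
[0.3955 0.3538] 0.32160336
expect base/top (800 scale) [596.1823 272.7616] [620.3176 253.8306]
expect base/top (800 scale) [549.1315 276.6412] [567.7953 258.1262]
marker in wrist px [277.9252 183.0486] [array([278.0488, 256.4902]), array([277.7864, 100.6191])]
```

View pics/red2.png

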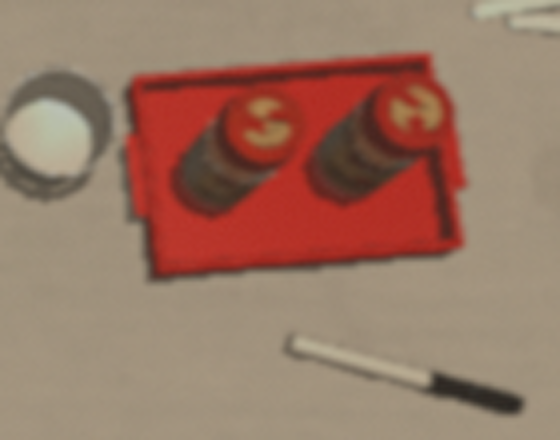

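View pics/wrist2.png

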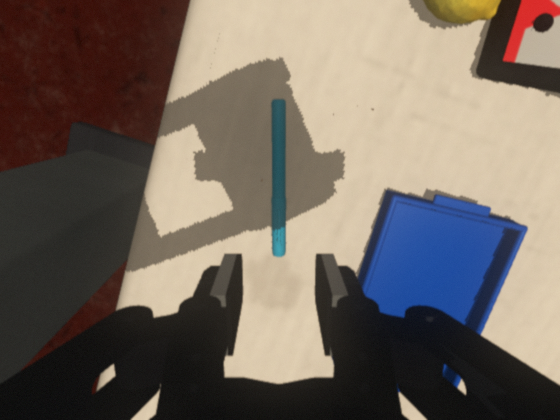

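Both jars stand upright, close to the projected positions. The wrist view shows the teal marker at column 279, rows 99–256, and the prediction was column 278, rows 100–256, so the location is good. Next I move it.

```bash
python3 - <<'E'
from h import *
d,a=slot("blue",-.022,0)
move([.3955,.3538],.322,d,a,.022,.027,.16,.03,.024,30)
c=vision.read_camera("top")
q=seg(c,(0,0,0),(180,255,75),(605,330,670,370))
m=np.array([.4177,-.3543]); yaw=-.255; v=np.array([-np.sin(yaw),np.cos(yaw)])
hand.move_gripper(.03); bot.servo_line([.45,0.05,.28],velocity=.3); P=np.r_[m,.2]; bot.reach(P,quat(P,yaw))
w=vision.read_camera("wrist"); c=vision.read_camera("top")
def proj(c,p): x=c["intrinsics"]@(c["view"][:3,:3]@np.array(p)+c["view"][:3,3]); return x[:2]/x[2]
print([proj(w,[*(m+k*.0685*v),.007]) for k in (-1,1)])
cv2.imwrite("pics/w3.png",w["frame"][:,:,::-1]); cv2.imwrite("pics/b3.png",cv2.resize(c["frame"][140:230,100:320,::-1],None,fx=3,fy=3,interpolation=cv2.INTER_CUBIC))
E
```

```text
down t31.6 p [0.3954 0.3537 0.0217] w0.0301 gf0.0 F [0.394  0.0186 0.5021]
grip t31.9 p [0.3957 0.354  0.0223] w0.0113 gf31.2 F [ 0.1612 -0.5296  1.9004]
lift t32.9 p [0.395  0.3534 0.1592] w0.0116 gf31.0 F [-0.6476  0.79    0.335 ]
placed t35.2 p [0.5325 0.2878 0.0267] w0.0115 gf31.0 F [-0.082   0.0587  0.1219]
up t36.3 p [0.532  0.2875 0.1591] w0.0243 gf0.0 F [ 0.1325 -0.1902  0.0629]
[array([278.1263, 258.4089]), array([278.2925, 103.0631])]
```

View pics/w3.png

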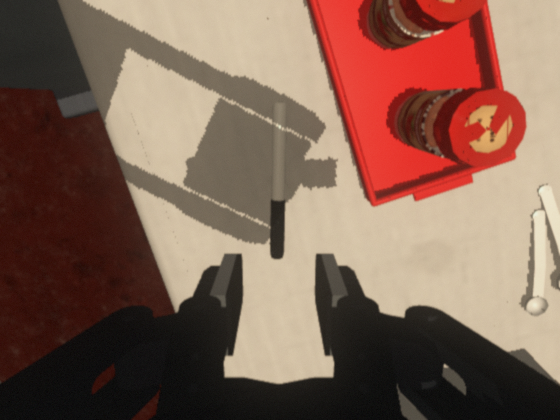

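View pics/b3.png

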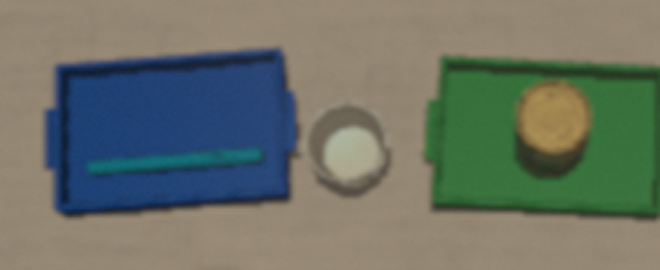

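The teal marker lies flat in the blue tray and the tin stands in the green tray. The black marker (columns 277–280, rows 103–257) is within a pixel or two of the prediction.

```bash
python3 - <<'E'
from h import *
d,a=slot("blue",.022,0)
move([.4177,-.3543],-.255,d,a,.022,.027,.22,.03,.024,30)
bot.servo_line([.4,0.0,.3],velocity=.3)
o=[1.135,0.353,1.633,0,1.155,0]; bot.goto_joints(o); st("home")
c=vision.read_camera("top"); s=vision.read_camera("scene")
cv2.imwrite("pics/top4.png",cv2.resize(c["frame"][130:250,100:460,::-1],(792,264),interpolation=cv2.INTER_CUBIC))
E
```

```text
down t41.4 p [ 0.4176 -0.3542  0.0217] w0.0296 gf0.0 F [ 0.3206  0.5459 -0.0627]
grip t41.7 p [ 0.4179 -0.3545  0.0224] w0.0118 gf31.2 F [-0.6507 -0.4714  1.9272]
lift t43.2 p [ 0.4173 -0.3539  0.2191] w0.0116 gf31.0 F [-0.4194 -1.194  -0.655 ]
placed t48.0 p [0.5763 0.2917 0.0266] w0.0109 gf31.0 F [ 0.2074  1.1131 -0.7611]
up t49.4 p [0.5757 0.2914 0.2187] w0.0238 gf0.0 F [-0.6647 -0.7952 -0.8223]
home t52.8 p [0.2634 0.5669 0.2487] w0.0238 gf0.0 F [-0.3664  0.7274  0.7032]
```

View pics/top4.png

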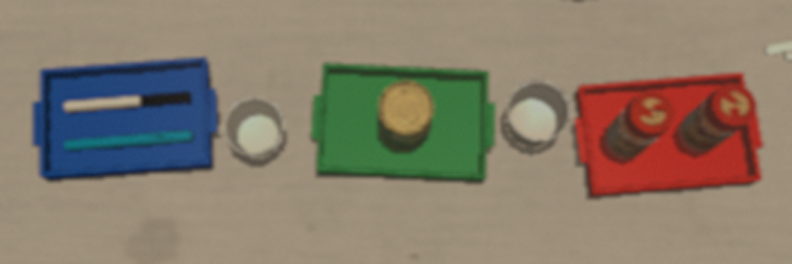

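All five things are in place: the markers side by side in the blue tray at (127,102) and (127,142), the tin at (405,110) and the jars at (640,125) and (715,120). The ramekin and cup have not moved.

```bash
python3 -c "
from workcell import hand_in
print(hand_in())"
```

```text
the job is handed in; nothing more can be done
None
```

I handed the job in at about 53 s of robot time with both jars upright in the red tray, the tin upright in the green tray, both markers flat side by side in the blue tray, and the ramekin and cup left where they were; the final top picture shows this, but no verdict was returned.

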